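# Tuck the vent flashing under the shed roof shingle and hold it flat

## Task

One half of the toy engine shed's roof has its vent fitted, the other half still has an open smoke hole. Pick up the loose roof vent and fit it over the open hole just like the fitted one: slide the upper edge of its flashing plate in under the lapped shingle, square to it and without lifting the shingle, until the box stands over the hole; knock none of the other toys about. Finish while still holding the vent and pressing its plate down flat on the roof board: do not let go.

Things in the scene. Friction and masses are not known exactly. Their poses are not given: they have to be found in the camera images.
- vent: loose aluminium roof vent, lying on the table plate down: plate 95 (x) x 90 (y) x 3 mm, on it a square louvred box 30 x 30 mm, top 50 mm above the plate's underside, pinched across own x or y. 70 to 120 g. Origin: plate's underside, below the box's centre. Plate reaches 65 mm to own +x (the upper edge, to go under the shingle), 30 mm to -x, 45 mm each way in y. z up through the box
- vent_edge (a point): middle of the vent plate's upper edge, on its underside (65 mm along the vent's own x from its origin)
- smoke_hole: open smoke hole: dark, 20 mm, in a 25 mm flush rubber rim, in the shed's roof, over the left or right track. Origin: its centre on the board's top, 105 mm above the table. x: up the slope (12 degrees, away from the robot), y: level across, z: square off the board. Lower edge of the shingle above it: x = 42 mm. A fitted vent has its origin and axes here, plate 23 mm under the shingle
- fitted_vent: the vent already fixed over the other track's smoke hole, same shape, size and axes as the loose one, its plate tucked under that side's shingle; 144 mm to the left or right of the open hole
- roof: shed's roof board, fixed: bare, flat, 292 mm wide, from the eave (x = -84 mm) to the ridge (x = 128 mm). Origin: on its top, midway between the two holes (at y = 72 and -72 mm); x up the slope, y left, z square off the board. Verge boards at its sides stand 4 mm proud. Battens 7 mm high carry each shingle's two sides from x = 45 mm up, 114 mm clear between them
- shingle_left (a joint): angle of the left shingle (roof's +y half), 134 mm wide, 70 mm up the slope, 4 mm thick, pinned along its upper edge, centred on its hole's line; underside 7 mm above the board. 0 = lying down on its battens; grows as its lower edge is lifted (0.1 rad = 7 mm there). Light: about 0.3 N at the lower edge lifts it
- shingle_right (a joint): angle of the right shingle (over the roof's -y half), same kind
- fire_engine: red toy fire engine, 110 x 40 x 58 mm, loose bystander on the table. Origin: centre of its underside
- bus: silver toy bus, 118 x 40 x 47 mm, loose bystander on the table. Origin: centre of its underside
- hedge: green silicone hedge, 90 x 24 x 32 mm, loose bystander on the table. Origin: centre of its underside
- pylon: stainless steel bridge pylon, 64 x 64 mm foot, 130 mm high, loose bystander on the table. Origin: centre of its underside
- figure_a: tiny turned wooden figure, 23 mm across, 47 mm high, loose bystander on the table. Origin: centre of its underside
- figure_b: second tiny turned wooden figure, same size, loose bystander on the table. Origin: centre of its underside
- engine: wooden toy locomotive, 85 x 38 x 64 mm, loose bystander on the table. Origin: centre of its underside
Things that resemble listed ones, but are neither listed nor needed, are in the scene too. What is shaped like the vent but blue or green is not meant.

How it is judged:
By the outcome, as a careful person would: the job done as asked, in the order asked, and still so for the second after the job is handed in, while the arm keeps its last pose, push and grip.
It also fails if it takes over 42 s, if anything falls off the work surface, if the arm or the gripper's body presses on something with over 40 N, if the wrist force passes 120 N, or if a joint passes its speed limit or range.

## Robot

A 7-joint arm with a two-finger parallel gripper is mounted at the origin on the work surface. World frame = base frame: x ahead of the robot, y to its left, z up, the work surface at z = 0. Lengths are in m, angles in rad, forces in N, time in s.
With the tool pointing down it reaches from about 0.425 to 0.925 m from the base axis. Payload 6.8 kg.
Tool frame: the origin (TCP) lies between the finger pads; the fingertips stand 25 mm ahead of it and the grasp point (between the pads) lies 6 mm ahead of it; x points along the fingers, z is the direction in which the jaws open and shut, and the axes are right-handed (so a half turn about x gives the same grasp; the last joint's range is limited). The gripper opens to 85 mm and grips with 20 to 120 N. Pads are 22 mm wide; open, the fingers measure 114 mm over their backs; the gripper's body (76 mm by 85 mm) begins 54 mm behind the grasp point. The pads swing forward as they close: fully open they stand 13 mm farther back than shut.
Start: joints at [-0.108, 0.477, 0.022, 1.555, -0.011, 1.109, -0.083], TCP at [0.675, 0, 0.256] pointing down, gripper open.
Joint ranges: [-2.96, 2.96], [-0.34, 2.1], [-1.41, 1.46], [0.24, 2.44], [-1.37, 4.51], [0.17, 1.92], [-2.96, 2.96]. Speed limits (rad/s): [2.39, 2.39, 3.14, 3.14, 3.14, 3.14, 3.14].

## Interface

Orientations are given as a 3x3 rotation matrix whose columns are the frame's x, y, z axes.
In Python, from rig import ctrl gives the robot as it stands. The module is installed in compiled form; this text tells all that it offers.
- The arm moves only by the shell command python3 -m pendant 'ROWS' [FORCE]. ROWS is text: rows parted by semicolons, each of 7 numbers parted by spaces: the turn, a rotation vector about the tool's x, y, z in rad, then the shift along the tool's x, y, z in mm, then the gripper command: -1 is fully open, 1 is shut, values between are in proportion. A call has 1 to 12 rows; each row is the pose to reach, as a shift and turn from the pose commanded when the call began, along the tool's axes at that moment; what a row does not reach only later rows make up. A row lasts 1/8 s, in which the tool goes at most 62.5 mm and 10.7 degrees, less where a joint would pass 70% of its speed; a pose out of reach is approached as far as the arm can. A call with a gripper value outside its range is refused whole. The fingers move at their own pace and stop on an object; FORCE is the grip in N (left out, the last holds). Time passes only in rows, so rows that repeat a pose let the fingers close. It gives the time, the measured TCP pose, the force and the opening at its end, in the units of the state.
- ctrl.state(): the state, without advancing time (a new reading comes with each control period).
- ctrl.get_image(name): name is "scene" or "side" or "wrist"; returns a dict with "img" (420x560x3 uint8, red, green, blue), "K" (3x3 intrinsics, pixels), "eye" and "rotation" of the camera in the world; the wrist camera has in their place "hand_eye" (4x4, takes a point from camera to tool coordinates, whose origin is the TCP and whose axes are the tool frame's). Camera axes: x right, y down, z forward; pixel columns grow to the right and rows downward; lengths in m; the calibration is good to about 2 mm. A picture is of the moment at which its call begins: read the wrist's pose just before it. There is no depth.
- ctrl.finish_job(): hands the job in, once; it reports no verdict.
The state is a dict: "t": time; "joint_positions": joint angles; "joint_vel": joint speeds; "effort": joint torques, N m; "position": TCP position; "orientation": TCP orientation; "contact_force": force on the tool from outside, world axes, zero at the start; "moment": the same for the moment, N m; "width": opening from 0.0 (shut) to 1.0 (fully open).
Only numpy, scipy, OpenCV 4.12 (cv2) and the standard library are available. Lean on these libraries where they do the work, as an engineer would, in place of code of your own. Each camera call takes 0.05 s, during which the arm holds its last target.

## Working session

There is one attempt and no reset: what is moved stays moved. The work goes in short steps, Python scripts to look and compute and a shell command to move; the robot and the scene stay as the last step left them, time stands still between calls to the robot, and variables do not carry over. Pictures are saved under pics/ and viewed, and the job is handed in when it is done.

```bash
mkdir -p pics; cat > h.py <<'E'
import numpy as np, cv2
from rig import ctrl
def grab(name,fn=None):
    s=ctrl.state(); d=ctrl.get_image(name)
    if 'hand_eye' in d:
        T=np.eye(4);T[:3,:3]=np.array(s['orientation']);T[:3,3]=s['position']
        C=T@np.array(d['hand_eye']); d['eye']=C[:3,3]; d['rotation']=C[:3,:3]
    if fn: cv2.imwrite('pics/'+fn,d['img'][:,:,::-1])
    np.savez('last_'+name+'.npz',img=d['img'],K=d['K'],eye=d['eye'],R=d['rotation'])
    return d
def load(name):
    z=np.load('last_'+name+'.npz'); return dict(img=z['img'],K=z['K'],eye=z['eye'],rotation=z['R'])
def ray(d,u,v):
    r=np.array(d['rotation'])@np.linalg.solve(np.array(d['K']),[u,v,1.0]); return np.array(d['eye']),r/np.linalg.norm(r)
def onplane(d,u,v,p0,n=(0,0,1)):
    e,r=ray(d,u,v); n=np.array(n); return e+r*((np.array(p0)-e)@n/(r@n))
def onz(d,u,v,z): return onplane(d,u,v,[0,0,z])
def proj(d,p):
    q=np.array(d['K'])@(np.array(d['rotation']).T@(np.array(p)-np.array(d['eye']))); return q[:2]/q[2]
E
python3 - <<'E'
from h import *
for n in ['scene','side','wrist']:
    d=grab(n,n+'0.png'); print(n,d['eye'],np.round(d['rotation'],3).tolist(),d['K'])
s=ctrl.state(); print(s['t'],s['position'],np.round(s['orientation'],3),s['contact_force'])
E
```

```text
scene [1.34012892 0.21262255 1.21257897] [[-0.241, 0.762, -0.601], [0.971, 0.189, -0.149], [0.0, -0.619, -0.786]] [[512.52283475   0.         270.9510472 ]
 [  0.         512.52283475 213.77953197]
 [  0.           0.           1.        ]]
side [-0.08111005  0.79359894  0.67954535] [[-0.817, -0.273, 0.507], [-0.576, 0.418, -0.703], [-0.021, -0.867, -0.499]] [[424.59968965   0.         284.58112072]
 [  0.         424.59968965 202.49681097]
 [  0.           0.           1.        ]]
wrist [0.67557015 0.07336234 0.37226169] [[1.0, 0.001, -0.001], [0.001, -0.958, -0.288], [-0.001, 0.288, -0.958]] [[359.35850035   0.         275.88209901]
 [  0.         359.35850035 210.46644958]
 [  0.           0.           1.        ]]
0.15 [6.74563294e-01 8.45758279e-06 2.55544774e-01] [[-0.001  0.     1.   ]
 [-0.     1.    -0.   ]
 [-1.    -0.    -0.001]] [ 0.83454478 -0.06193619 -0.47557661]
```

```bash
ls .
```

```text
h.py
last_scene.npz
last_side.npz
last_wrist.npz
pics
```

View pics/scene0.png

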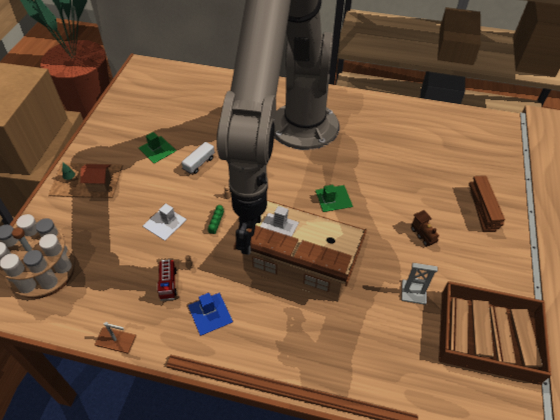

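View pics/side0.png

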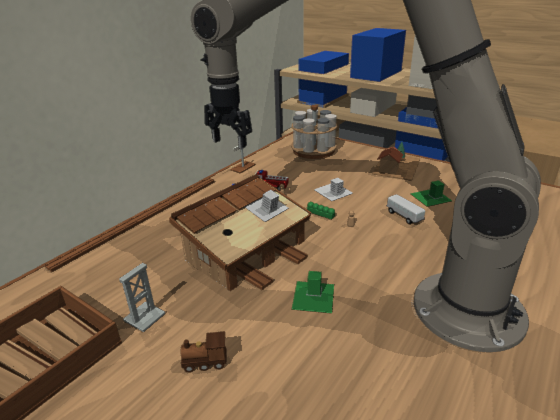

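View pics/wrist0.png

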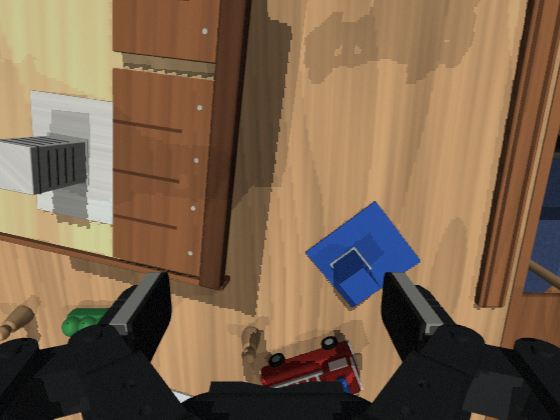

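The open hole is on the left (+y) half: side (228,232), scene (331,240). The white loose vent is at scene (165,222) and side (335,188). Next, zoomed crops for measuring.

```bash
python3 - <<'E'
from h import *
s=load('scene');w=load('side')
print('vent plate ctr',onz(s,165,222,.003),onz(w,335,191,.003))
print('hole',onz(s,331,240,.105),onz(w,228,232,.105))
print('fitted box base',onz(s,281,225,.11),onz(w,267,210,.11))
a=s['img'][190:300,130:390]; b=w['img'][150:300,160:370]
cv2.imwrite('pics/c1.png',cv2.resize(a,None,fx=3,fy=3,interpolation=2)[:,:,::-1])
cv2.imwrite('pics/c2.png',cv2.resize(b,None,fx=3.8,fy=3.8,interpolation=2)[:,:,::-1])
E
```

```text
vent plate ctr [ 0.52118432 -0.31439157  0.003     ] [ 0.51071767 -0.31514556  0.003     ]
hole [0.54067646 0.17793038 0.105     ] [0.53620657 0.17655988 0.105     ]
fitted box base [0.52790381 0.03901424 0.11      ] [0.51446152 0.04789677 0.11      ]
```

View pics/c1.png

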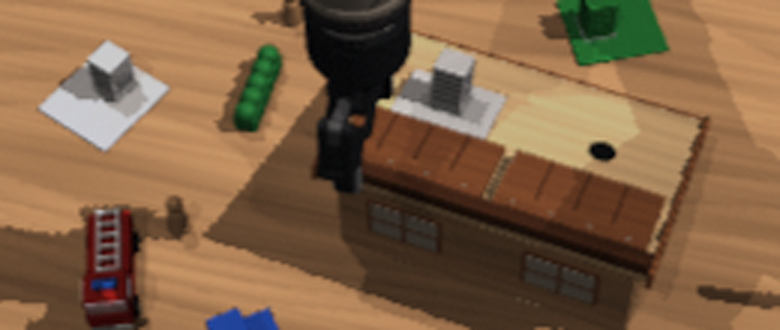

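View pics/c2.png

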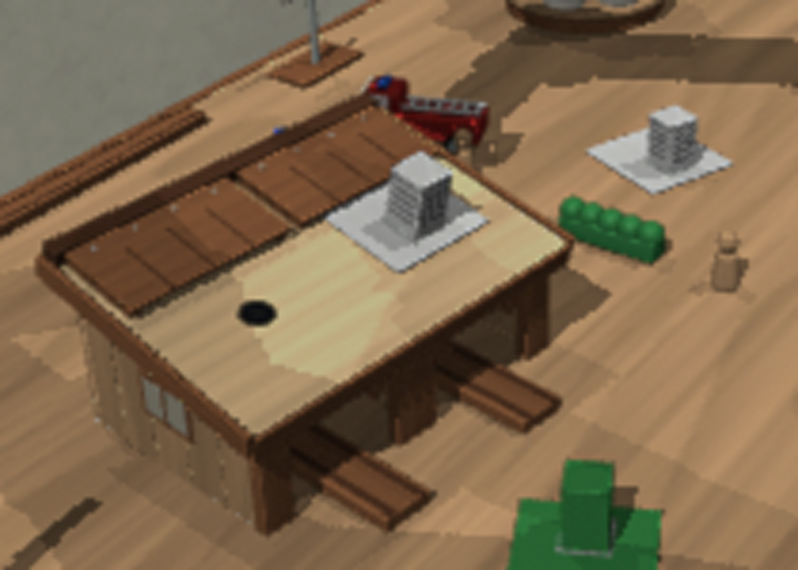

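```bash
python3 -m pendant '0 0 0 0 -310 -160 -1;0 0 0 0 -310 -160 -1;0 0 0 0 -310 -160 -1;0 0 0 0 -310 -160 -1;0 0 0 0 -310 -160 -1;0 0 0 0 -310 -160 -1;0 0 0 0 -310 -160 -1;0 0 0 0 -310 -160 -1'; python3 - <<'E'
from h import *
grab('wrist','w1.png'); grab('scene','s1.png')
s=ctrl.state(); print(s['t'],s['position'],np.round(s['orientation'],3),s['contact_force'],s['joint_positions'])
E
```

```text
t: 1.15
position: [0.5154, -0.3091, 0.2561]
orientation: [[-0.0, -0.001, 1.0], [0.001, 1.0, 0.001], [-1.0, 0.001, -0.0]]
contact_force: [0.2, 0.1, 0.5]
width: 1.002
1.25 [ 0.51595537 -0.3082502   0.25609998] [[ 0.    -0.003  1.   ]
 [ 0.001  1.     0.003]
 [-1.     0.001  0.   ]] [0.06684661 0.20179257 0.20757317] [ 0.34457152  0.35580391  0.11647742  1.74577298 -0.04786348  1.04303303
  0.48062533]
```

View pics/w1.png

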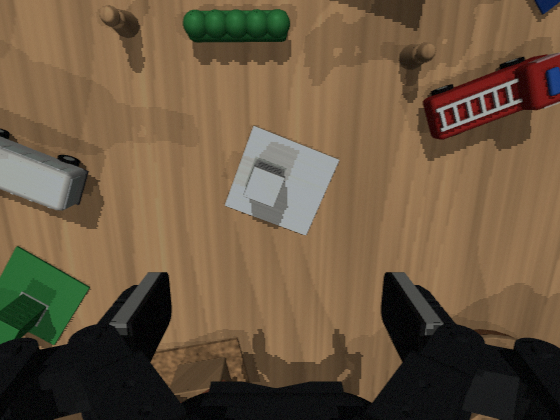

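View pics/s1.png

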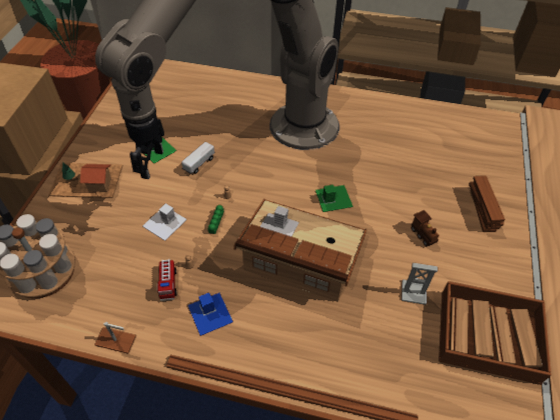

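```bash
python3 - <<'E'
from h import *
d=load('wrist'); im=d['img']; hsv=cv2.cvtColor(im,cv2.COLOR_RGB2HSV)
m=((hsv[...,1]<60)&(hsv[...,2]>50)).astype(np.uint8); m[:110]=0;m[250:]=0;m[:,:200]=0;m[:,360:]=0
c,_=cv2.findContours(m,cv2.RETR_EXTERNAL,cv2.CHAIN_APPROX_NONE); c=max(c,key=cv2.contourArea)
ap=cv2.approxPolyDP(c,6,True)[:,0]; print(ap.tolist())
h=cv2.convexHull(c)[:,0].astype(float)
P=np.array([onz(d,u,v,.003)[:2] for u,v in h],np.float32)
r=cv2.minAreaRect(P); print(r)
C=np.array([onz(d,u,v,.003)[:2] for u,v in ap]);print(C, np.linalg.norm(C-np.roll(C,-1,0),axis=1))
# box top
g=im[100:260,190:370]; cv2.imwrite('pics/w1c.png',cv2.resize(g,None,fx=4,fy=4,interpolation=2)[:,:,::-1])
E
```

```text
[[253, 126], [225, 205], [306, 234], [339, 160]]
((0.5213684439659119, -0.3160869777202606), (0.08998079597949982, 0.09524094313383102), 68.75486755371094)
[[ 0.49339416 -0.25804441]
 [ 0.46204023 -0.34049808]
 [ 0.54952649 -0.37342956]
 [ 0.58150985 -0.29213491]] [0.08821381 0.09347903 0.08735991 0.09448036]
```

View pics/w1c.png

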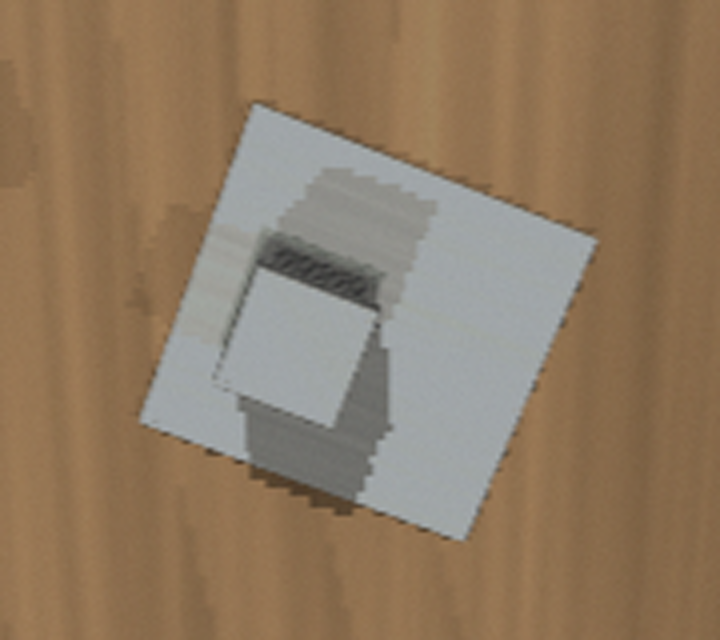

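```bash
python3 - <<'E'
from h import *
d=load('wrist')
t=[onz(d,190+u/4,100+v/4,.05) for u,v in [(258,267),(380,310),(335,428),(215,382)]]
t=np.array(t); print(t, t.mean(0)); e=t[1]-t[0]; f=t[2]-t[3]; print(np.degrees(np.arctan2(e[1],e[0])),np.degrees(np.arctan2(f[1],f[0])),np.linalg.norm(e))
E
```

```text
[[ 0.49703852 -0.29119311  0.05      ]
 [ 0.52473079 -0.30104621  0.05      ]
 [ 0.51444576 -0.32909331  0.05      ]
 [ 0.48665386 -0.31803469  0.05      ]] [ 0.50571723 -0.30984183  0.05      ]
-19.585915495401466 -21.698002483490804 0.029392958731243403
```

```bash
python3 -m pendant '0.18 0 0 60 0 -10 -1;0.367 0 0 110 0 -10 -1;0.367 0 0 150 0 -10 -1;0.367 0 0 190 0 -10 -1;0.367 0 0 222 0 -10 -1;0.367 0 0 222 0 -10 -1'; python3 - <<'E'
from h import *
grab('wrist','w2.png')
s=ctrl.state(); print(s['t'],s['position'],np.round(s['orientation'],3),s['contact_force'])
E
```

```text
t: 2.0
position: [0.5042, -0.3076, 0.032]
orientation: [[-0.004, 0.357, 0.934], [0.003, 0.934, -0.357], [-1.0, 0.001, -0.005]]
contact_force: [0.5, -0.4, -0.1]
width: 1.004
2.05 [ 0.50525094 -0.30867737  0.03378792] [[-0.001  0.357  0.934]
 [ 0.001  0.934 -0.357]
 [-1.     0.001 -0.002]] [ 1.05250775 -0.51071792  0.88120062]
```

View pics/w2.png

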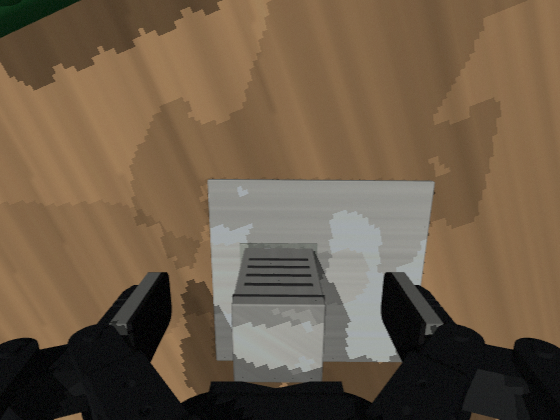

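The box (232–325 px) is centred between the pads (165, 390) and square to them. Closing.

```bash
python3 -m pendant '0 0 0 0 0 0 0.2;0 0 0 0 0 0 1;0 0 0 0 0 0 1;0 0 0 0 0 0 1;0 0 0 0 0 0 1;0 0 0 0 0 0 1;0 0 0 0 0 0 1' 60;
```

```text
t: 2.92
position: [0.5056, -0.3103, 0.0353]
orientation: [[0.001, 0.359, 0.933], [-0.0, 0.933, -0.359], [-1.0, 0.0, 0.001]]
contact_force: [-0.4, 0.5, 7.1]
width: 0.343
```

```bash
python3 -m pendant '0 0 0 -30 0 0 1;0 0 0 -90 0 0 1;0 0 0 -150 0 0 1;0 0 0 -210 0 0 1;-0.18 0 0 -260 50 -24 1;-0.367 0 0 -260 105 -50 1;-0.367 0 0 -260 160 -77 1;-0.367 0 0 -260 215 -104 1;-0.367 0 0 -260 270 -130 1;-0.367 0 0 -260 325 -157 1;-0.367 0 0 -260 379 -183 1;-0.367 0 0 -260 379 -183 1'; python3 - <<'E'
from h import *
grab('wrist','w3.png');grab('side','d3.png')
s=ctrl.state(); print(s['t'],s['position'],np.round(s['orientation'],3),s['contact_force'],s['joint_positions'])
E
```

```text
t: 4.42
position: [0.4689, 0.1149, 0.2944]
orientation: [[-0.0, -0.009, 1.0], [0.002, 1.0, 0.009], [-1.0, 0.002, -0.0]]
contact_force: [-0.1, -1.1, -1.8]
width: 0.343
4.525 [0.46983187 0.10957286 0.29414001] [[-0.    -0.002  1.   ]
 [-0.001  1.     0.002]
 [-1.    -0.001 -0.   ]] [ 0.60783715 -0.51259111 -1.79550427] [-0.22180736  0.1277808  -0.14974465  1.94733863  0.02211293  1.0685206
 -0.37945931]
```

View pics/w3.png

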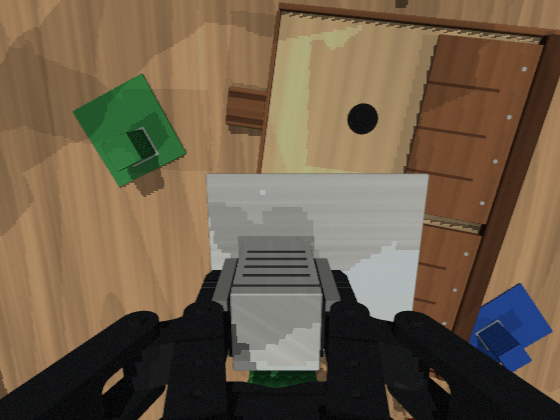

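View pics/d3.png

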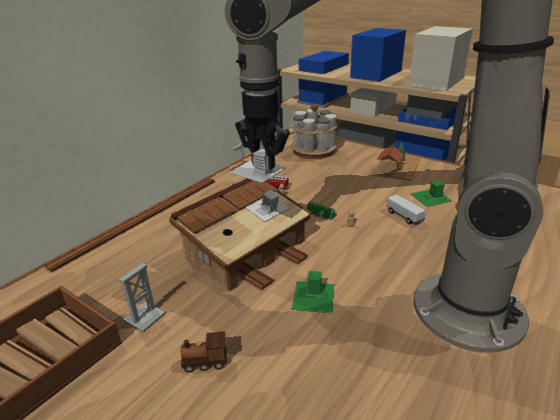

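```bash
python3 - <<'E'
from h import *
d=load('wrist'); im=d['img']
cv2.imwrite('pics/w3c.png',cv2.resize(im[0:200,250:480],None,fx=3,fy=3,interpolation=2)[:,:,::-1])
g=cv2.cvtColor(im,cv2.COLOR_RGB2GRAY)
m=(g<40).astype(np.uint8); m[:90]=0;m[145:]=0;m[:,:330]=0;m[:,400:]=0
M=cv2.moments(m,True); u,v=M['m10']/M['m00'],M['m01']/M['m00']; print('hole',u,v,M['m00'],onz(d,u,v,.105))
s=load('scene')
E
```

```text
hole 362.2028776978417 118.35971223021583 695.0 [0.54069963 0.176804   0.105     ]
```

View pics/w3c.png

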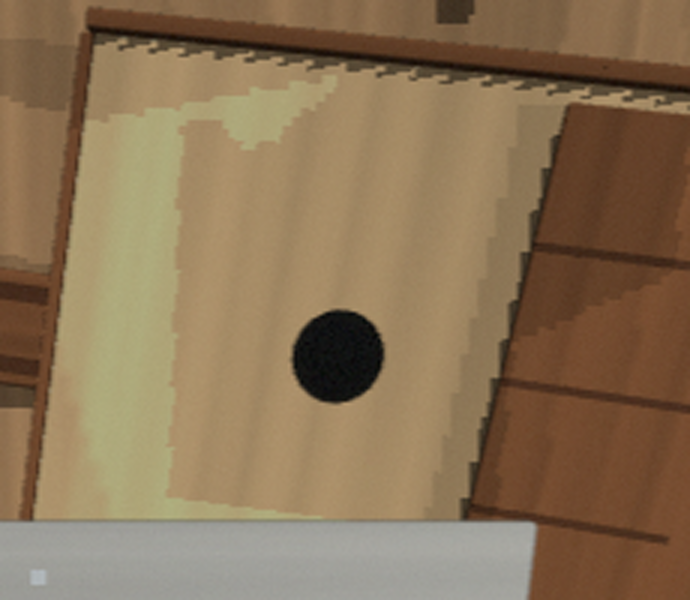

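```bash
python3 - <<'E'
from h import *
d=load('wrist')
def P(u,v,z): return onz(d,250+u/3,v/3,z)
for nm,a,b,z in [('shingle',(568,105),(473,505),.1245),('eave',(91,42),(34,515),.0875)]:
    p,q=P(*a,z),P(*b,z); e=p-q; print(nm,p,q,'yaw',np.degrees(np.arctan2(-e[0],e[1])))
# verge, top edge: slope line; project onto roof plane with assumed yaw
z=load('scene')
h=np.array([.5407,.1768,.105])
c,sn=np.cos(np.radians(12)),np.sin(np.radians(12))
for yaw in [-16,-12,-10,-8]:
    y=np.radians(yaw); X=np.array([np.cos(y)*c,np.sin(y)*c,sn]);Y=np.array([-np.sin(y),np.cos(y),0]);Z=np.cross(X,Y)
    p,q=[onplane(d,250+u/3,v/3,h+.011*Z,Z)-h for u,v in [(568,105),(473,505)]]
    print(yaw,'shingle x,y',[(round(a@X*1e3,1),round(a@Y*1e3,1)) for a in (p,q)])
    p,q=[onplane(d,250+u/3,v/3,h,Z)-h for u,v in [(91,42),(34,515)]]
    print('   eave x,y',[(round(a@X*1e3,1),round(a@Y*1e3,1)) for a in (p,q)])
    p,q=[onplane(d,250+u/3,v/3,h+.004*Z,Z)-h for u,v in [(100,35),(660,88)]]
    print('   verge x,y',[(round(a@X*1e3,1),round(a@Y*1e3,1)) for a in (p,q)])
E
```

```text
shingle [0.5876334  0.23681383 0.1245    ] [0.57581602 0.13890246 0.1245    ] yaw -6.882003551746917
eave [0.47214063 0.25727212 0.0875    ] [0.45656324 0.12819383 0.0875    ] yaw -6.88127617660378
-16 shingle x,y [(np.float64(32.3), np.float64(71.2)), (np.float64(47.1), np.float64(-26.7))]
   eave x,y [(np.float64(-90.1), np.float64(58.7)), (np.float64(-69.0), np.float64(-69.3))]
   verge x,y [(np.float64(-87.2), np.float64(60.1)), (np.float64(52.3), np.float64(81.9))]
-12 shingle x,y [(np.float64(36.9), np.float64(68.7)), (np.float64(45.2), np.float64(-29.7))]
   eave x,y [(np.float64(-85.7), np.float64(64.5)), (np.float64(-73.8), np.float64(-64.6))]
   verge x,y [(np.float64(-82.7), np.float64(65.7)), (np.float64(57.5), np.float64(77.9))]
-10 shingle x,y [(np.float64(39.2), np.float64(67.4)), (np.float64(44.2), np.float64(-31.2))]
   eave x,y [(np.float64(-83.3), np.float64(67.3)), (np.float64(-76.1), np.float64(-62.2))]
   verge x,y [(np.float64(-80.2), np.float64(68.4)), (np.float64(60.0), np.float64(75.7))]
-8 shingle x,y [(np.float64(41.4), np.float64(66.0)), (np.float64(43.2), np.float64(-32.6))]
   eave x,y [(np.float64(-80.8), np.float64(70.0)), (np.float64(-78.2), np.float64(-59.6))]
   verge x,y [(np.float64(-77.7), np.float64(71.0)), (np.float64(62.4), np.float64(73.6))]
```

```bash
python3 - <<'E'
from h import *
d=grab('wrist','w4.png'); s=ctrl.state(); print(s['t'],s['position'])
im=d['img']; g=cv2.cvtColor(im,cv2.COLOR_RGB2GRAY)
m=(g<40).astype(np.uint8); m[:90]=0;m[145:]=0;m[:,:330]=0;m[:,400:]=0
M=cv2.moments(m,True); u,v=M['m10']/M['m00'],M['m01']/M['m00']; print('hole',u,v,onz(d,u,v,.105))
cv2.imwrite('pics/w4c.png',cv2.resize(im[160:400,190:450],None,fx=3,fy=2.5,interpolation=2)[:,:,::-1])
R=np.array(s['orientation']);p=np.array(s['position'])
for x in (.028,.032,.036):
  for uv in [(207,174),(428,174),(233,291),(321,291)]:
    xx=x if uv[1]<200 else x-.047
    q=onplane(d,*uv,p+R[:,0]*xx,R[:,0]); print(round(xx,3),uv,np.round(R.T@(q-p)*1e3,1))
E
```

```text
4.575 [0.47004503 0.10843763 0.29413074]
hole 361.34599156118145 110.54149085794656 [0.54076383 0.17672642 0.105     ]
0.028 (207, 174) [ 28.   46.5 -27.5]
0.028 (428, 174) [28.  46.7 62.8]
-0.019 (233, 291) [-19.   19.4 -12.4]
-0.019 (321, 291) [-19.   19.5  14.4]
0.032 (207, 174) [ 32.   45.7 -28.3]
0.032 (428, 174) [32.  46.  64.5]
-0.015 (233, 291) [-15.   17.2 -12.9]
-0.015 (321, 291) [-15.   17.3  15. ]
0.036 (207, 174) [ 36.   44.9 -29.1]
0.036 (428, 174) [36.  45.2 66.2]
-0.011 (233, 291) [-11.   14.9 -13.4]
-0.011 (321, 291) [-11.   15.   15.6]
```

View pics/w4c.png

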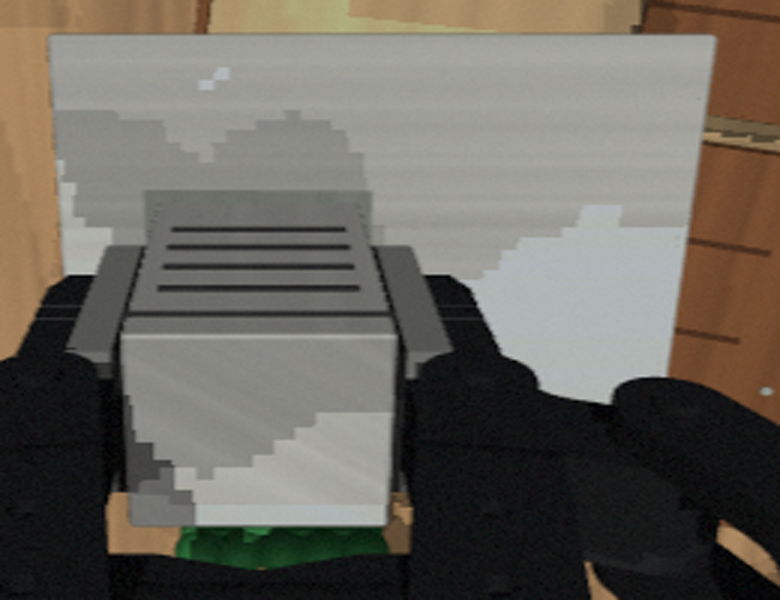

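```bash
cat >> h.py <<'E'
from scipy.spatial.transform import Rotation as Ro
def roof(yaw=-6.9,h=(.5408,.1767,.105)):
    y=np.radians(yaw);c,sn=np.cos(np.radians(12)),np.sin(np.radians(12))
    X=np.array([np.cos(y)*c,np.sin(y)*c,sn]);Y=np.array([-np.sin(y),np.cos(y),0]);Z=np.cross(X,Y)
    return np.array(h),X,Y,Z
def rep(target=None,L=.0365):
    s=ctrl.state();h,X,Y,Z=roof();R=np.array(s['orientation']);p=np.array(s['position'])
    o=p+R[:,0]*L-h; Rt=np.c_[-Z,Y,X]; B=np.c_[X,Y,Z]
    print('t',s['t'],'vent origin roof mm',np.round(B.T@o*1e3,1),'turn',np.round(Ro.from_matrix(R.T@Rt).as_rotvec(),4),'F roof',np.round(B.T@np.array(s['contact_force']),1),'w',round(float(s['width']),3),'M',np.round(s['moment'],2))
    if target is not None:
        pt=h+B@np.array(target)-Rt[:,0]*L
        print('shift tool mm',np.round(R.T@(pt-p)*1e3,1))
E
python3 -c "
from h import *
rep([-.04,0,.06]); rep([-.04,0,.012])"
```

```text
t 4.575 vent origin roof mm [-29.  -76.3 162.2] turn [ 0.1193 -0.2095 -0.0118] F roof [-0.2  0.1 -1.3] w 0.345 M [ 0.01 -0.01  0.01]
shift tool mm [103.   75.5  12. ]
t 4.575 vent origin roof mm [-29.  -76.3 162.2] turn [ 0.1193 -0.2095 -0.0118] F roof [-0.2  0.1 -1.3] w 0.345 M [ 0.01 -0.01  0.01]
shift tool mm [149.9  74.3  21.9]
```

```bash
python3 -m pendant '0.06 -0.105 -0.006 10 40 6 1;0.119 -0.21 -0.012 25 75.5 12 1;0.119 -0.21 -0.012 60 75.5 12 1;0.119 -0.21 -0.012 103 75.5 12 1;0.119 -0.21 -0.012 103 75.5 12 1;0.119 -0.21 -0.012 103 75.5 12 1;0.119 -0.21 -0.012 103 75.5 12 1;0.119 -0.21 -0.012 103 75.5 12 1'; python3 - <<'E'
from h import *
rep([-.04,0,.012])
grab('wrist','w5.png');grab('side','d5.png');rep([-.04,0,.012])
E
```

```text
t: 5.58
position: [0.483, 0.1851, 0.1926]
orientation: [[0.209, 0.12, 0.97], [-0.023, 0.993, -0.117], [-0.978, 0.002, 0.211]]
contact_force: [0.8, 0.3, -0.8]
width: 0.342
t 5.575 vent origin roof mm [-38.8   1.5  61.4] turn [ 0.0001  0.0028 -0.0019] F roof [ 0.6  0.4 -1. ] w 0.342 M [0.02 0.3  0.04]
shift tool mm [49.4 -1.5 -1.2]
t 5.675 vent origin roof mm [-39.3   1.3  60.9] turn [ 0.0006  0.002  -0.0014] F roof [ 0.3 -0.4 -0.9] w 0.348 M [-0.01  0.28 -0.02]
shift tool mm [48.9 -1.3 -0.7]
```

View pics/w5.png

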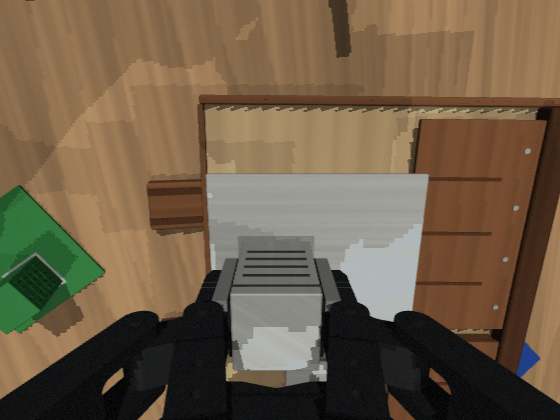

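View pics/d5.png

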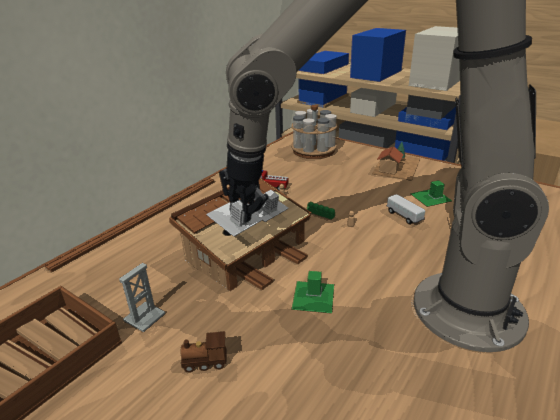

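```bash
python3 -m pendant '0 0.002 -0.0015 25 -1 -1 1;0 0.002 -0.0015 49 -1 -1 1;0 0.002 -0.0015 49 -1 -1 1;0 0.002 -0.0015 49 -1 -1 1;0 0.002 -0.0015 49 -1 -1 1'; python3 - <<'E'
from h import *
rep([-.04,0,.012])
grab('wrist','w6.png');grab('side','d6.png');rep([-.04,0,.004])
d=load('side');cv2.imwrite('pics/d6c.png',cv2.resize(d['img'][160:290,160:320],None,fx=4.5,fy=4.5,interpolation=2)[:,:,::-1])
E
```

```text
t: 6.3
position: [0.4917, 0.1833, 0.1443]
orientation: [[0.207, 0.119, 0.971], [-0.025, 0.993, -0.117], [-0.978, 0.0, 0.208]]
contact_force: [0.8, 0.2, -0.6]
width: 0.343
t 6.3 vent origin roof mm [-40.3   0.6  12.2] turn [ 0.0008  0.0003 -0.0003] F roof [ 0.6  0.3 -0.7] w 0.343 M [ 0.05  0.27 -0.01]
shift tool mm [ 0.2 -0.6  0.3]
t 6.4 vent origin roof mm [-40.4   0.5  12. ] turn [ 0.0008  0.     -0.0001] F roof [ 0.4  0.9 -0. ] w 0.345 M [ 0.02  0.26 -0.  ]
shift tool mm [ 8.  -0.5  0.4]
```

View pics/w6.png

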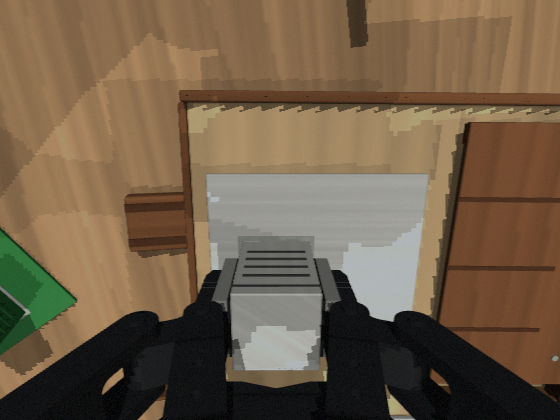

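View pics/d6c.png

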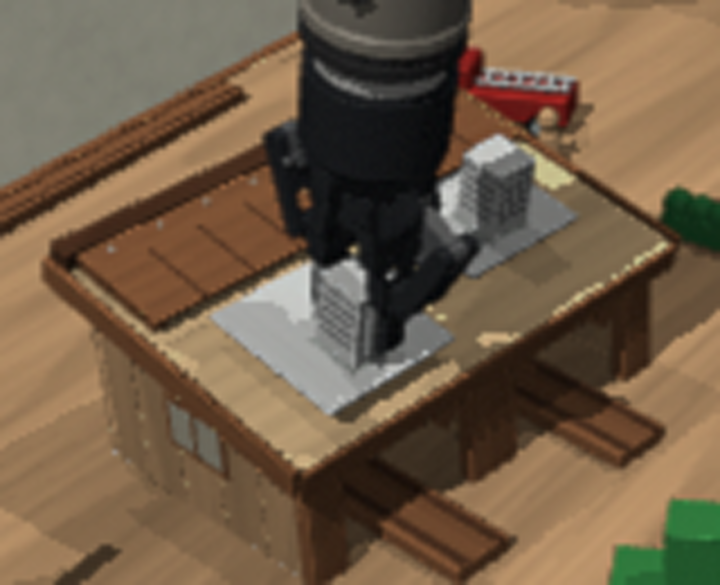

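```bash
python3 - <<'E'
from h import *
d=load('wrist'); im=d['img']
cv2.imwrite('pics/w6c.png',cv2.resize(im[80:200,170:560],None,fx=2,fy=4,interpolation=2)[:,:,::-1])
cv2.imwrite('pics/w6e.png',cv2.resize(im[110:400,400:560],None,fx=4.5,fy=2,interpolation=2)[:,:,::-1])
E
```

```text
(no output)
```

View pics/w6c.png

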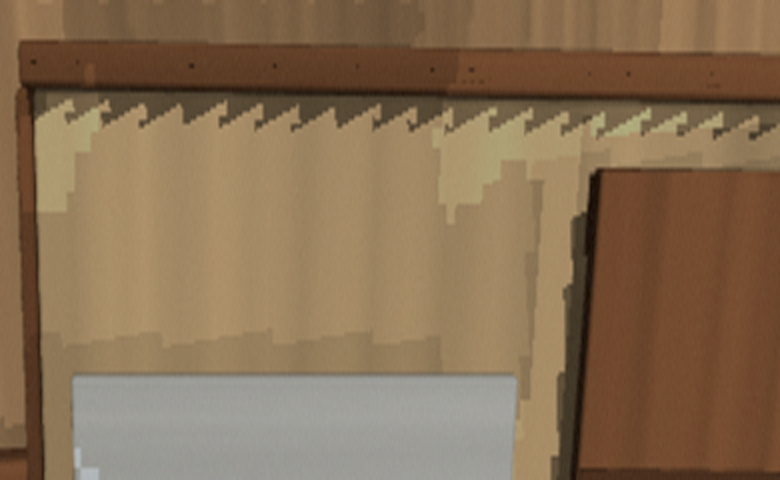

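View pics/w6e.png

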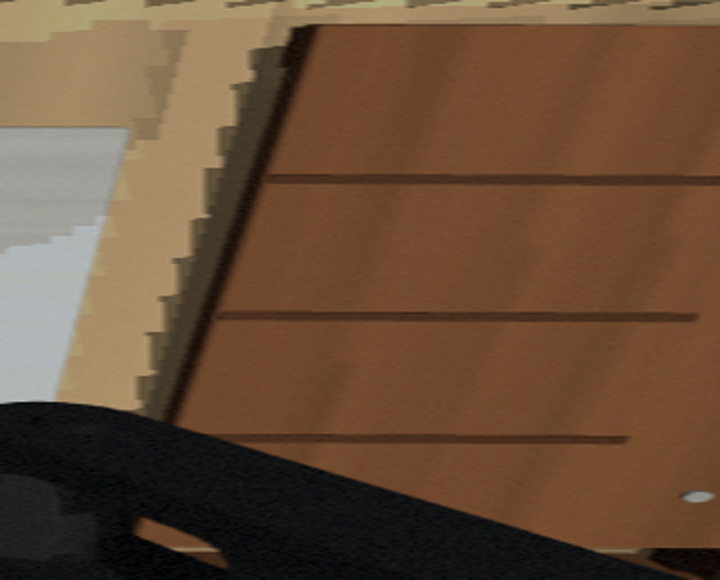

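```bash
python3 - <<'E'
from h import *
d=load('wrist')
# tool-frame of picture: recompute from camera pose via state (arm at rest)
s=ctrl.state();R=np.array(s['orientation']);p=np.array(s['position'])
def T(u,v,x): return np.round(R.T@(onplane(d,u,v,p+R[:,0]*x,R[:,0])-p)*1e3,1)
L=.0365
print('plate L corner',T(206.5,174,L-.003),T(428.5,174.3,L-.003))
for u,v in [(190,101.75),(305,103),(560,105.5)]: print('verge',T(u,v,L+.012-.004))
for u,v in [(400+315/4.5,110+24/2),(559,110+12.5)]: print('shingle left side',T(u,v,L+.012-.011))
for u,v in [(400+315/4.5,110+26/2),(400+270/4.5,110+178/2),(400+180/4.5,110+415/2)]: print('shingle low edge',T(u,v,L+.012-.011))
print('eave',T(170+33/2,80+92/4,L+.012),T(170+40/2,199,L+.012))
rep()
E
```

```text
plate L corner [ 33.5  44.6 -28.5] [33.5 44.5 65.7]
verge [ 44.5  74.  -36. ]
verge [44.5 73.5 13.4]
verge [ 44.5  72.5 123.5]
shingle left side [37.5 65.9 82. ]
shingle left side [ 37.5  65.7 119.3]
shingle low edge [37.5 65.5 82.1]
shingle low edge [37.5 32.6 82.8]
shingle low edge [ 37.5 -27.8  81.8]
eave [ 48.5  73.4 -38.5] [ 48.5  29.7 -40. ]
t 6.4 vent origin roof mm [-40.4   0.5  12. ] turn [ 0.0008  0.     -0.0001] F roof [ 0.4  0.9 -0. ] w 0.345 M [ 0.02  0.26 -0.  ]
```

```bash
python3 -m pendant '0.005 0 0 5 -0.5 0 1;0.005 0 0 8 -0.5 0 1;0.005 0 0 9 -0.5 0 1;0.005 0 0 9 -0.5 0 1'; python3 -c "
from h import *
rep()"; python3 -m pendant '0 0 0 1 0 0 1;0 0 0 1 0 0 1'; python3 -c "
from h import *
rep()";
```

```text
t: 6.9
position: [0.493, 0.1821, 0.1342]
orientation: [[0.205, 0.124, 0.971], [-0.026, 0.992, -0.122], [-0.978, -0.0, 0.206]]
contact_force: [-0.3, 0.7, -1.9]
width: 0.345
t 6.9 vent origin roof mm [-41.1  -0.4   2.1] turn [-0.004  -0.0015  0.0009] F roof [-0.7  0.7 -1.8] w 0.345 M [0.03 0.22 0.02]
t: 7.15
position: [0.4932, 0.1821, 0.1334]
orientation: [[0.205, 0.124, 0.971], [-0.026, 0.992, -0.122], [-0.978, 0.0, 0.207]]
contact_force: [-0.9, -0.2, -1.0]
width: 0.343
t 7.15 vent origin roof mm [-41.   -0.4   1.2] turn [-0.0041 -0.0012  0.0008] F roof [-1.  -0.3 -0.8] w 0.343 M [-0.04  0.25 -0.06]
```

```bash
for i in 1; do python3 -m pendant '0 0 0 1 0 0 1;0 0 0 1 0 0 1' | grep contact; done; python3 -c "
from h import *
rep()"; python3 -m pendant '0 0 0 1 0 0 1;0 0 0 1 0 0 1'| grep contact; python3 -c "
from h import *
rep()";
```

```text
contact_force: [-0.9, -0.2, -1.7]
t 7.4 vent origin roof mm [-41.   -0.4   0.2] turn [-0.0041 -0.0013  0.0008] F roof [-1.2 -0.3 -1.5] w 0.344 M [ 0.05  0.21 -0.  ]
contact_force: [-0.5, 0.0, -1.7]
t 7.65 vent origin roof mm [-40.9  -0.3  -0.8] turn [-0.0041 -0.0012  0.0007] F roof [-0.8 -0.1 -1.5] w 0.347 M [0.08 0.24 0.01]
```

```bash
python3 -m pendant '0 0 0 0.8 0 0 1;0 0 0 0.8 0 0 1'| grep contact;  python3 -c "
from h import *
rep()"; python3 -m pendant '0 0 0 0.8 0 0 1;0 0 0 0.8 0 0 1'| grep contact; python3 -c "
from h import *
rep();grab('side','d7.png')
d=load('side');cv2.imwrite('pics/d7c.png',cv2.resize(d['img'][190:260,180:280],None,fx=7,fy=7,interpolation=2)[:,:,::-1])"
```

```text
contact_force: [-5.1, -0.4, 7.2]
t 7.9 vent origin roof mm [-40.9  -0.3  -1. ] turn [-0.004  -0.0009  0.0008] F roof [-3.4 -1.   8.1] w 0.342 M [-0.33  0.48 -0.1 ]
contact_force: [-9.7, -2.2, 17.4]
t 8.15 vent origin roof mm [-41.   -0.3  -1. ] turn [-0.004  -0.0006  0.0011] F roof [-5.6 -3.3 18.9] w 0.345 M [-0.61  1.1  -0.21]
```

View pics/d7c.png

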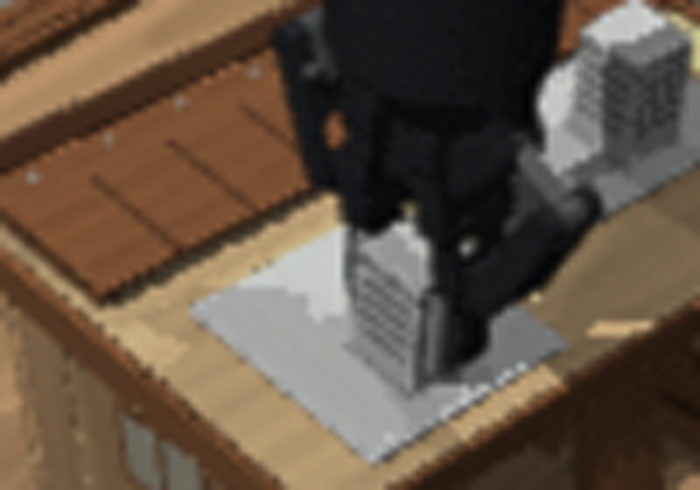

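```bash
python3 -m pendant '0 0 0 -2 0 0 1;0 0 0 -2 0 0 1;0 0 0 -2 0.3 5 1;0 0 0 -2 0.3 10 1;0 0 0 -2 0.3 15 1;0 0 0 -2 0.3 20 1;0 0 0 -2 0.3 20 1'; python3 - <<'E'
from h import *
rep()
grab('wrist','w8.png');grab('side')
d=load('side');cv2.imwrite('pics/d8c.png',cv2.resize(d['img'][180:260,170:280],None,fx=7,fy=7,interpolation=2)[:,:,::-1])
E
```

```text
t: 9.07
position: [0.5136, 0.1798, 0.136]
orientation: [[0.205, 0.125, 0.971], [-0.026, 0.992, -0.122], [-0.978, 0.0, 0.207]]
contact_force: [0.2, 0.0, -0.8]
width: 0.341
t 9.075 vent origin roof mm [-20.4  -0.2  -0.4] turn [-0.0047 -0.0009  0.0006] F roof [ 0.   0.1 -0.8] w 0.341 M [0.04 0.28 0.01]
```

View pics/w8.png

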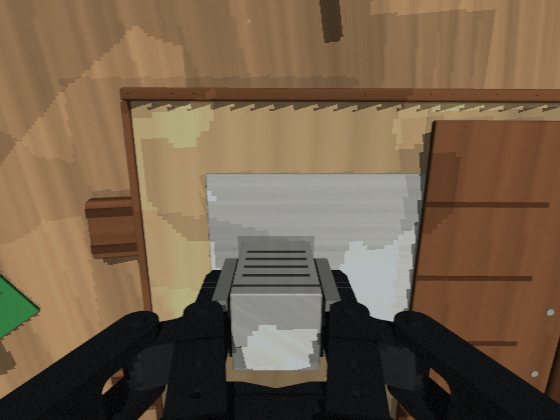

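View pics/d8c.png

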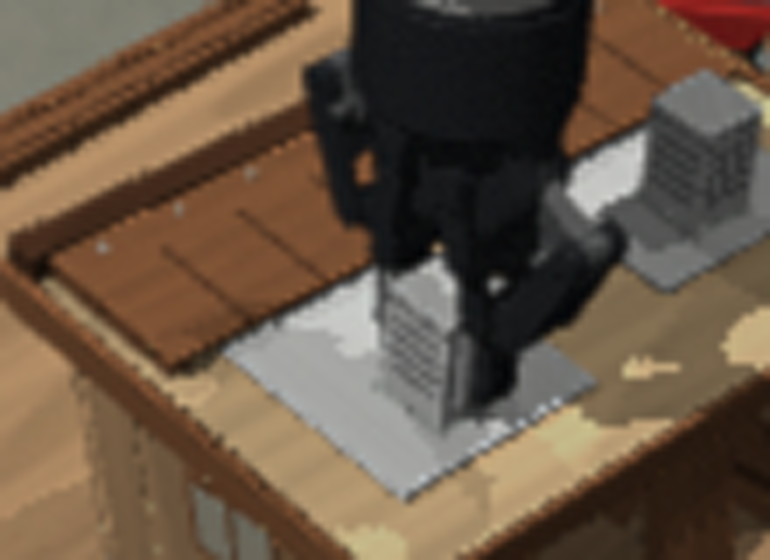

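```bash
python3 -m pendant '0 0 0 0 0.2 4 1;0 0 0 0 0.2 8 1;0 0 0 0 0.2 12 1;0 0 0 0 0.2 12 1'; python3 -c "
from h import *
rep()"
```

```text
t: 9.68
position: [0.5252, 0.1786, 0.1386]
orientation: [[0.205, 0.125, 0.971], [-0.025, 0.992, -0.122], [-0.978, 0.0, 0.207]]
contact_force: [0.0, -0.3, -1.3]
width: 0.346
t 9.675 vent origin roof mm [-8.5 -0.  -0.4] turn [-0.0046 -0.0009  0.0006] F roof [-0.2 -0.3 -1.3] w 0.346 M [0.04 0.31 0.02]
```

```bash
python3 -m pendant '0 0 0 0 0 3 1;0 0 0 0 0 6 1;0 0 0 0 0 8.5 1;0 0 0 0 0 8.5 1;0 0 0 0 0 8.5 1'; python3 - <<'E'
from h import *
rep()
d=grab('wrist','w9.png')
cv2.imwrite('pics/w9c.png',cv2.resize(d['img'][80:400,80:480],None,fx=2,fy=1.85,interpolation=2)[:,:,::-1])
d=grab('side');cv2.imwrite('pics/d9c.png',cv2.resize(d['img'][180:260,170:280],None,fx=7,fy=7,interpolation=2)[:,:,::-1])
d=grab('scene');cv2.imwrite('pics/s9c.png',cv2.resize(d['img'][180:300,220:380],None,fx=5,fy=5,interpolation=2)[:,:,::-1])
E
```

```text
t: 10.3
position: [0.5329, 0.1776, 0.1401]
orientation: [[0.205, 0.124, 0.971], [-0.026, 0.992, -0.122], [-0.978, 0.0, 0.207]]
contact_force: [-0.7, 0.6, -0.6]
width: 0.34
t 10.3 vent origin roof mm [-0.5 -0.1 -0.5] turn [-0.0041 -0.0013  0.0008] F roof [-0.9  0.6 -0.4] w 0.34 M [ 0.07  0.29 -0.06]
```

View pics/w9c.png

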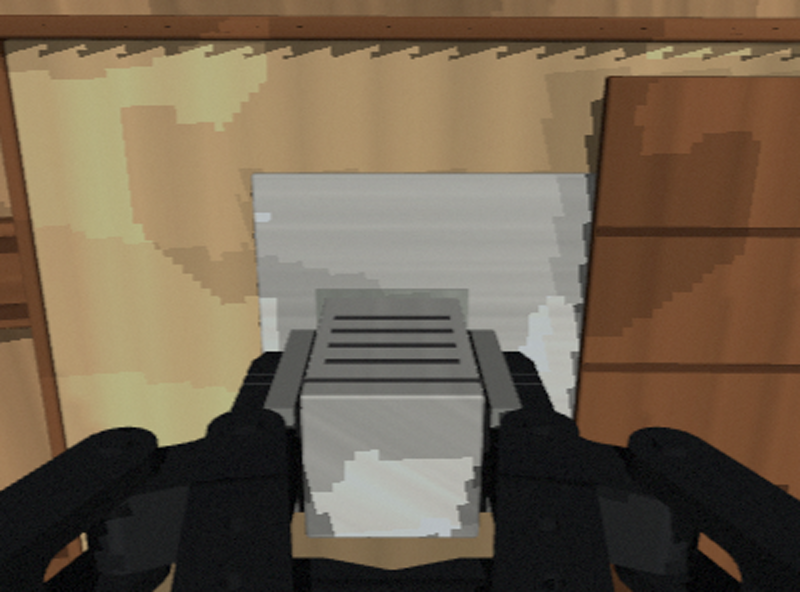

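View pics/d9c.png

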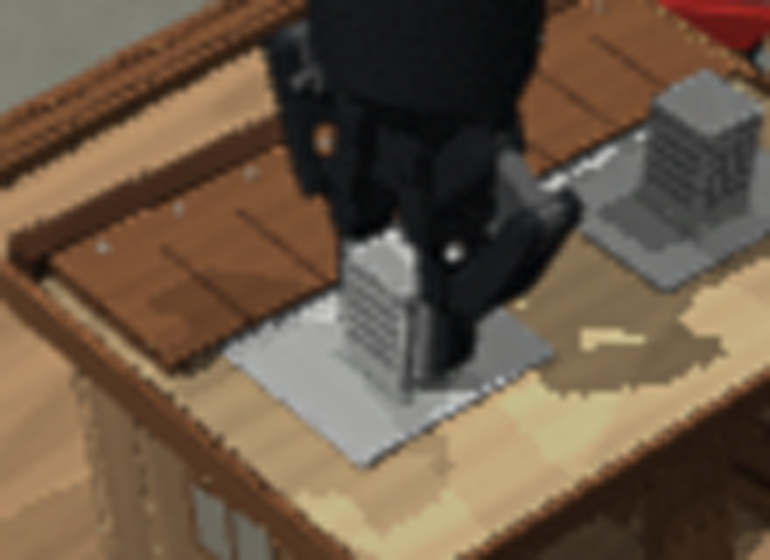

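View pics/s9c.png

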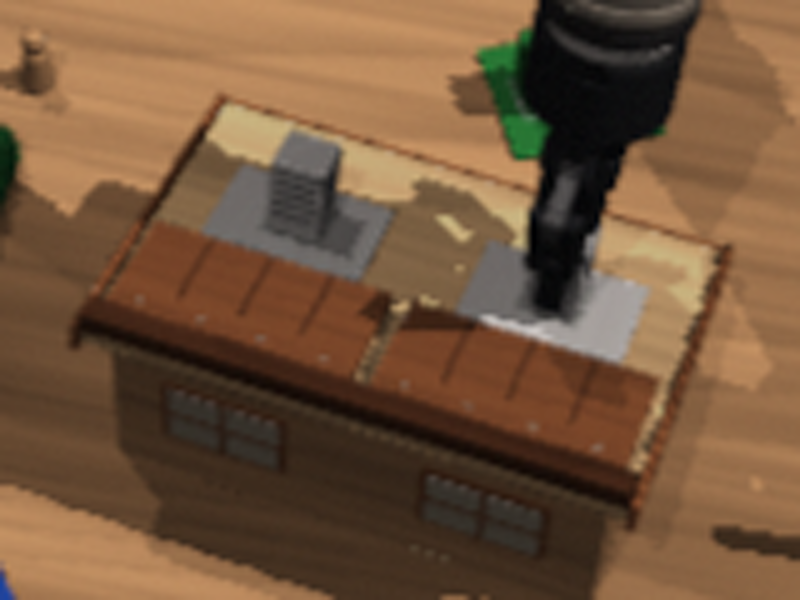

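```bash
python3 - <<'E'
from h import *
d=load('wrist')
s=ctrl.state();R=np.array(s['orientation']);p=np.array(s['position']);L=.0355
def C(x,y): return 80+x/2,80+y/1.85
def T(u,v,x): return np.round(R.T@(onplane(d,u,v,p+R[:,0]*x,R[:,0])-p)*1e3,1)
for q in [(607,78),(595,230),(578,410)]: print('shingle low',T(*C(*q),L+.0005-.011))
for q in [(10,39),(400,40),(798,42)]: print('verge',T(*C(*q),L+.0005-.004))
print('shing side',T(*C(620,77),L-.0105),T(*C(798,77),L-.0105))
for q in [(252,173),(261,345)]: print('plate low edge',T(*C(*q),L-.003))
print('eave in',T(*C(12,60),L+.0005),T(*C(60,430),L+.0005))
# scene: lower plate edges in roof frame
z=load('scene');h,X,Y,Z=roof();B=np.c_[X,Y,Z]
for q in [(240,163),(392,209),(490,242),(648,288),(205,225),(355,278),(458,306),(620,360)]:
    u,v=220+q[0]/5,180+q[1]/5
    print(q,np.round(B.T@(onplane(z,u,v,h+.003*Z,Z)-h)*1e3,1))
E
```

```text
shingle low [25.  66.3 42. ]
shingle low [25.  33.6 42.4]
shingle low [ 25.  -11.4  42.3]
verge [ 32.   74.  -74.8]
verge [32.  73.8  2.4]
verge [32.  73.5 81.3]
shing side [25.  66.5 44.5] [25.  66.5 78.6]
plate low edge [ 32.5  44.9 -28.6]
plate low edge [ 32.5   2.1 -28.9]
eave in [ 36.   69.6 -77.1] [ 36.  -24.  -79.6]
(240, 163) [ -29.6 -188.6    3. ]
(392, 209) [-29.2 -99.7   3. ]
(490, 242) [-26.3 -42.9   3. ]
(648, 288) [-27.3  44.9   3. ]
(205, 225) [  26.5 -187.6    3. ]
(355, 278) [  31.8 -100.4    3. ]
(458, 306) [ 29.2 -44.1   3. ]
(620, 360) [32.4 44.5  3. ]
```

```bash
python3 - <<'E'
from h import *
z=load('side');h,X,Y,Z=roof();B=np.c_[X,Y,Z]
cv2.imwrite('pics/d9d.png',cv2.resize(z['img'][190:255,195:310],None,fx=7,fy=7,interpolation=2)[:,:,::-1])
for q in [(365,466),(552,353),(670,290)]:
    print(q,np.round(B.T@(onplane(z,170+q[0]/7,180+q[1]/7,h+.003*Z,Z)-h)*1e3,1))
z=load('scene');cv2.imwrite('pics/s9d.png',cv2.resize(z['img'][205:260,255:355],None,fx=8,fy=8,interpolation=2)[:,:,::-1])
E
```

```text
(365, 466) [-35.1  44.6   3. ]
(552, 353) [-33.9 -42.5   3. ]
(670, 290) [-36.3 -99.5   3. ]
```

View pics/d9d.png

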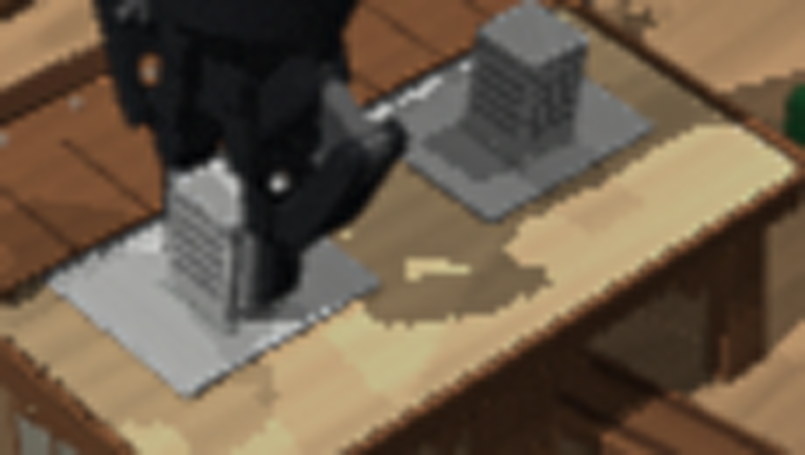

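View pics/s9d.png

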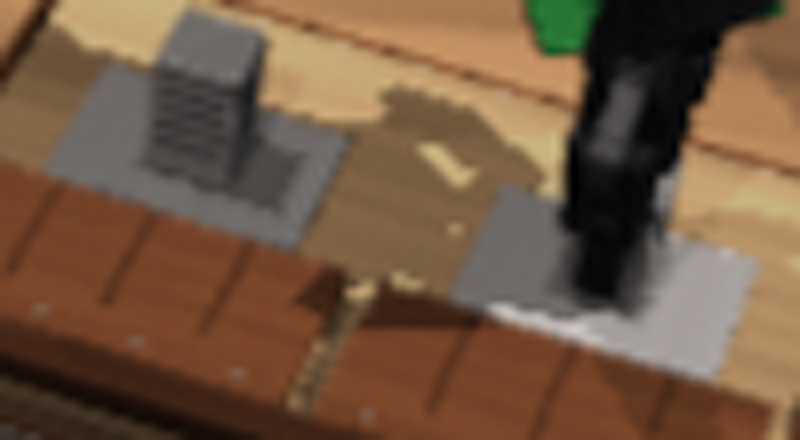

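Both external views put the plate's lower edge about 1–2 mm too far up-slope compared with the fitted one. I'll back off 1 mm and then press.

```bash
python3 -m pendant '0 0 0 0 -0.3 -1 1;0 0 0 0 -0.3 -1 1;0 0 0 0.8 -0.3 -1 1;0 0 0 1.4 -0.3 -1 1;0 0 0 1.4 -0.3 -1 1;0 0 0 1.4 -0.3 -1 1'; python3 - <<'E'
from h import *
rep(L=.0355)
d=grab('wrist','w10.png')
d=grab('side');cv2.imwrite('pics/d10.png',cv2.resize(d['img'][190:255,175:310],None,fx=5.9,fy=7,interpolation=2)[:,:,::-1])
d=grab('scene','s10.png');cv2.imwrite('pics/s10c.png',cv2.resize(d['img'][205:260,255:355],None,fx=8,fy=8,interpolation=2)[:,:,::-1])
E
```

```text
t: 11.2
position: [0.532, 0.1775, 0.1394]
orientation: [[0.205, 0.124, 0.971], [-0.026, 0.992, -0.121], [-0.978, -0.0, 0.207]]
contact_force: [-6.0, -0.3, 9.7]
width: 0.341
t 11.2 vent origin roof mm [-1.5 -0.3  0. ] turn [-0.004  -0.0009  0.0009] F roof [-3.8 -1.  10.7] w 0.341 M [-0.35  0.7  -0.15]
```

View pics/w10.png

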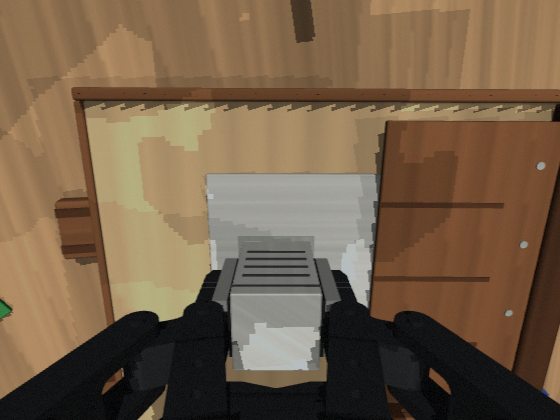

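View pics/d10.png

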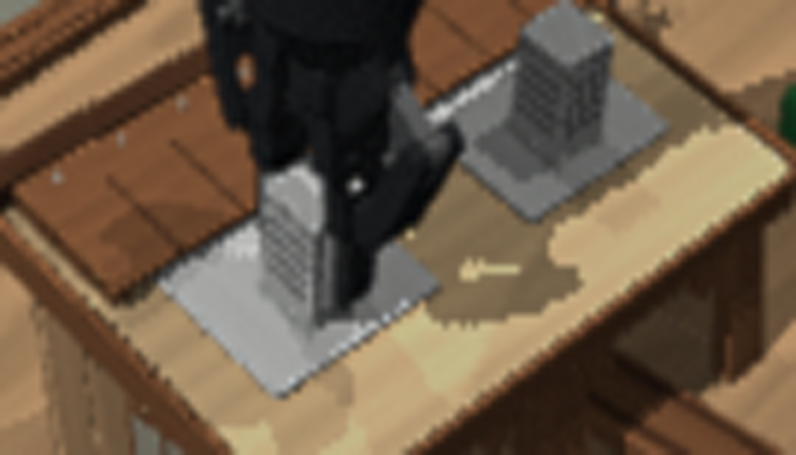

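View pics/s10c.png

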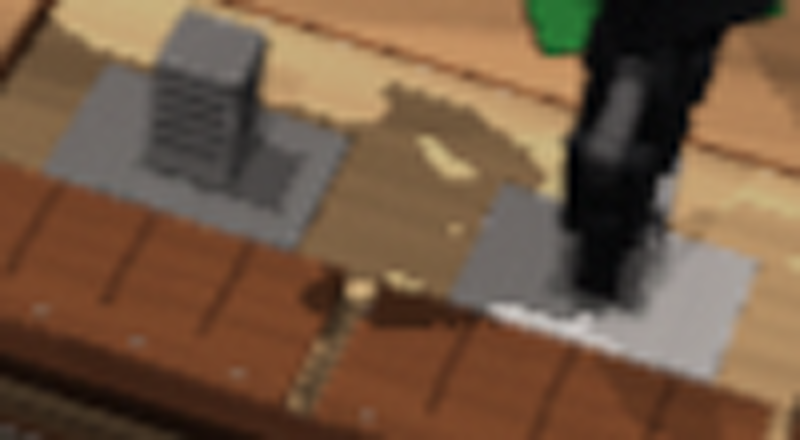

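View pics/s10.png

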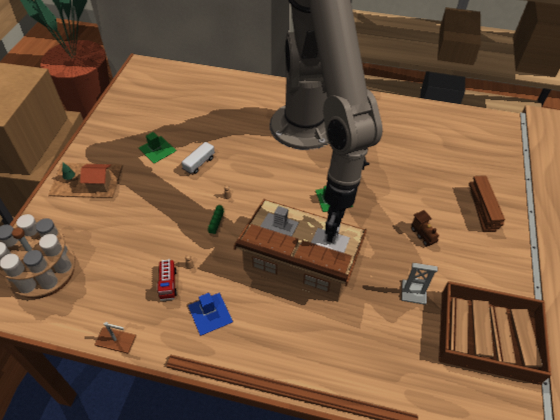

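The lower edges of both plates now lie on one line in the scene and side views. The shingle lies flat, the press is about 11 N, and the other toys are where they were. Handing in.

```bash
python3 -c "
from h import *
rep(L=.0355); print(ctrl.finish_job())"
```

```text
t 11.35 vent origin roof mm [-1.5 -0.3  0. ] turn [-0.0039 -0.0009  0.0009] F roof [-4.8 -1.4  9.9] w 0.34 M [-0.4   0.7  -0.09]
the job is handed in; nothing more can be done
None
```

The loose vent is fitted over the open hole on the left half of the roof. I handed the job in at 11.35 s, still gripping the vent and pressing it down with about 10 N. `finish_job` gave no verdict.

I pinched the box across its own x at 60 N and squared it to the roof (12° slope, yaw about −7.2°). I touched the board below the shingle to find its height. Then I slid the plate about 41 mm up the slope, hovering just off the board, with no sign of contact in the force readings. I backed off 1 mm before pressing it flat.

**Last checks:**
- **Position:** in the scene and side views, both plates' lower edges lie on one line. Sideways, it is within about 0.5 mm of the hole's line.
- **Squareness:** the tool's turn error against the roof was about 0.2° or less.
- **Shingle and toys:** the shingle looked flat, and no other toy had visibly moved. I judged both by eye from the pictures.

**Disagreement:** the arm's own reading puts the vent about 1.5 mm short of the hole's centre. The camera comparisons put it between about 1 mm short and 1 mm past. I trusted the comparison with the fitted vent.

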